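# Switch on the drying lamp at the block-printing table

## Robot

A 6-joint arm with a two-finger parallel gripper is mounted at the origin on the work surface. World frame = base frame: x ahead of the robot, y to its left, z up, the work surface at z = 0. Lengths are in m, angles in rad, forces in N, time in s.
With the tool pointing down it reaches from about 0.3 to 0.875 m from the base axis. Payload 4.2 kg.
Tool frame: the origin (TCP) lies midway between the tips of the shut fingers; the grasp point (between the pads) lies tcp_to_grasp behind it (tcp_to_grasp is the distance from the TCP to the grasp point, in m); z points along the fingers, y is the line along which they close (so a half turn about z gives the same grasp; the last joint's range is limited). The gripper opens to 85 mm and grips with 20 to 120 N. Pads are 22 mm wide; open, the fingers measure 114 mm over their backs; the gripper's body (76 mm by 85 mm) begins 54 mm behind the grasp point. The pads swing forward as they close: fully open they stand 13 mm farther back than shut.
Start: joints at [-1.123, 0.32, 1.565, -0, 1.257, -0.02], TCP at [0.259, -0.513, 0.231] pointing down, gripper open.
Joint ranges: [-3.11, 3.11], [-0.84, 2.01], [0.21, 2.61], [-1.34, 4.49], [0.05, 2.63], [-2.56, 2.56]. Speed limits (rad/s): [2.57, 2.57, 3.14, 3.14, 3.14, 3.14].

## Interface

Orientations are given as a unit quaternion [w, x, y, z].
In Python, from station import sense, read_camera, finish_job, tcp_to_grasp gives the robot as it stands. The module is installed in compiled form; this text tells all that it offers.
- The arm moves only by the shell command python3 -m pendant 'ROWS' [FORCE]. ROWS is JSON, a list that holds one entry, the list of rows, each a list of 7 numbers: the shift along the tool's x, y, z in mm, then the turn, a rotation vector about the tool's x, y, z in degrees, then the opening in per cent of the stroke, from 0 (shut) to 100 (fully open). A call has 1 to 5 rows; each row is the pose to reach, as a shift and turn from the pose commanded when the call began, along the tool's axes at that moment; what a row does not reach only later rows make up. A row lasts 1/10 s, in which the tool goes at most 50 mm and 8.59 degrees, less where a joint would pass 70% of its speed; a pose out of reach is approached as far as the arm can. A call with a gripper value outside its range is refused whole. The fingers move at their own pace and stop on an object; FORCE is the grip in N (left out, the last holds). Time passes only in rows, so rows that repeat a pose let the fingers close. It gives the time, the measured TCP pose, the force, the opening and the grip force at its end, in the units of the state.
- sense(): the state, without advancing time (a new reading comes with each control period).
- read_camera(name): name is "scene" or "top" or "wrist"; returns a dict with "frame" (384x512x3 uint8, red, green, blue), "z_map" (384x512 float32, m along the optical axis (not along the pixel's ray), 0 where there is no reading), "fx", "fy", "cx", "cy" (pixels), "R" (3x3) and "t" (3): a world point X has camera coordinates R X + t. Camera axes: x right, y down, z forward; pixel columns grow to the right and rows downward; lengths in m; the calibration is good to about 2 mm. A picture is of the moment at which its call begins.
- finish_job(): hands the job in; it is judged then, once.
The state is a dict: "time": time; "joint_positions": joint angles; "dq": joint speeds; "joint_torque": joint torques, N m; "ee_pos": TCP position; "tcp_rot": TCP orientation; "wrist_force": force on the tool from outside, world axes, zero at the start; "torque": the same for the moment, N m; "grip_width": opening from 0.0 (shut) to 1.0 (fully open); "finger_force": force on a finger pad.
Only numpy, scipy, OpenCV 4.12 (cv2) and the standard library are available. Lean on these libraries where they do the work, as an engineer would, in place of code of your own. Each camera call takes 0.05 s, during which the arm holds its last target. There are 200 camera calls.

## Task

Switch on the drying lamp from its switch box: with a finger, push the spring-loaded metal guard up and back by its front lip, push the toggle beneath it fully over towards the guard's hinge, then take the finger away so that the guard drops fully shut. Nothing needs to be gripped; leave the printing block, the jar and the bowl where they stand.

Things in the scene. Friction and masses are not known exactly. Their poses are not given: they have to be found in the camera images.
- switch_box: Grey control box fixed to the table, 120 (x) by 150 (y) by 70 mm high, turned by up to 0.3 rad. Origin: centre of its underside; x points from its front (robot's side) to its rear, z up. Places in this box frame are given below as (x, y, z) in mm. On its flat top, centred across it, stands the guard; under that, hidden until it is lifted, the toggle.
- guard (a joint): Guard angle: 0 shut, 1.4 rad thrown back. Folded aluminium cover 68 mm wide (64 inside), 40 high, 2 mm sheet: top, two sides, front wall at x = -58; open below and behind. A light spring and its weight always close it (about 0.5 to 1.5 N at the lip): it drops shut unless held, so let it rest on the finger while the toggle is flipped.
- guard_hinge (a point): Middle of the guard's hinge axis, which is parallel to the box's y: fixed at (4, 0, 78).
- guard_lip (a point): Middle of the bead (8 mm thick, 68 long, parallel to the box's y) that edges the guard's lip, a flat 2 mm plate from the foot of the front wall, level with the hinge; 85 mm from the hinge; shut, at (-81, 0, 78). It overhangs the box's front face (x = -60) by 25 mm: a fingertip pointing forward and down gets in below it. Moves with the guard.
- toggle (a joint): Toggle angle: 0 to 0.08 off (leaning 0.4 rad to the front), 0.8 fully on (leaning 0.4 rad to the rear, towards the hinge). Steel bat 8 mm thick with a 10 mm ball end, pivot at (-30, 0, 80), 26 mm from pivot to ball centre. Moves under 2 to 3 N at its end, stays where it is left; hard stops at both ends.
- toggle_tip (a point): Centre of the toggle's ball end: off at (-40, 0, 104), on at (-20, 0, 104). Moves with the toggle.
- print_block: Loose dark wooden printing block, 110 by 80 mm, with a wooden bar handle on top, 68 mm high in all. Origin: centre of its underside. To be left alone.
- dye_jar: Loose closed jar, 60 mm across, 85 mm high. Origin: centre of its underside. To be left alone.
- dye_bowl: Loose white ceramic bowl, 90 mm across, 50 mm high. Origin: centre of its underside. To be left alone.

How it is judged:
On the way, in this order (a step that is already met when the one before it is completed fails the run):
1. the guard is lifted with the toggle still off (value of joint guard above 0.25 rad and value of joint toggle below 0.3 rad), for 0.1 s.
2. the toggle is pushed fully over while the guard is up (value of joint toggle above 0.7 rad and value of joint guard above 0.25 rad), for 0.1 s.
At the end, for the whole second after the job is handed in: the toggle is on (over 0.7 of 0.8 rad), the guard is shut (under 0.06 rad), and the block, jar and bowl are within 20 mm of where they stood (value of joint toggle above 0.7 rad and value of joint guard below 0.06 rad and distance of each of print_block, dye_jar, dye_bowl from where it was at the start of the episode below 0.02 m); the robot touches nothing.
It fails at once if the printing block, jar or bowl is moved, lifted or carried (20 mm), or tipped (distance of any of print_block, dye_jar, dye_bowl from where it was at the start of the episode above 0.02 m or angle between any of print_block, dye_jar, dye_bowl's own z axis and vertical above 0.3 rad).
It also fails if it takes over 38 s, if anything falls off the work surface, if the arm or the gripper's body presses on something with over 40 N, if the wrist force passes 120 N, or if a joint passes its speed limit or range.

## Working session

There is one attempt and no reset: what is moved stays moved. The work goes in short steps, Python scripts to look and compute and a shell command to move; the robot and the scene stay as the last step left them, time stands still between calls to the robot, and variables do not carry over. Pictures are saved under pics/ and viewed, at most 10 in all, crops included, and the job is handed in when it is done.

```bash
mkdir -p pics; python3 - <<'E'
from station import *
import cv2,numpy as np
print(sense(),tcp_to_grasp)
ims=[]
for n in("scene","top"):
    c=read_camera(n);np.savez(n+".npz",**c);cv2.imwrite(f"pics/{n}.png",c["frame"][:,:,::-1]);print(n,c["fx"],c["cx"],c["cy"],c["R"],c["t"])
E
```

```text
{'time': 0.0, 'joint_positions': array([-1.12299533e+00,  3.20266961e-01,  1.56565238e+00, -2.35177412e-05,
        1.25739925e+00, -1.99996988e-02]), 'dq': array([ 0.00050943, -0.0002973 , -0.00026122, -0.00172773,  0.00194609,
        0.0002794 ]), 'joint_torque': array([-2.28640769e-03, -4.15534008e+01, -2.34164393e+01, -3.08024300e-04,
        8.23955925e-03, -1.18241792e-05]), 'ee_pos': array([ 0.25907328, -0.51280402,  0.23050693]), 'tcp_rot': array([-8.40926610e-04,  9.72768595e-01,  2.31776867e-01, -1.94112984e-04]), 'wrist_force': array([-0.56000022, -0.36153499,  0.14395613]), 'torque': array([-0.03412869,  0.00112569, -0.01646472]), 'finger_force': 0.0, 'grip_width': 1.0052708001088904} 0.0187
scene 413.3489186934912 255.76706587945623 186.18120569015545 [[ 0.11045304  0.9937521   0.01602761]
 [ 0.76342207 -0.07450465 -0.6415885 ]
 [-0.63638579  0.08310123 -0.76688155]] [-0.08741292 -0.43066244  1.34513271]
top 427.33395408332416 260.1618495326743 192.5070136157009 [[-0.00613652 -0.99994739 -0.00821933]
 [-0.9884431   0.00731052 -0.15141596]
 [ 0.15146808  0.00719517 -0.98843596]] [0.04336487 0.64763663 0.85203645]
```

View pics/scene.png

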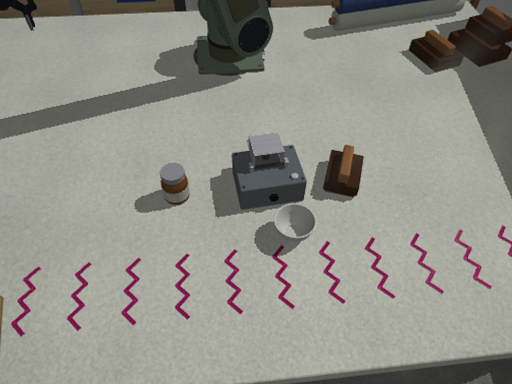

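View pics/top.png

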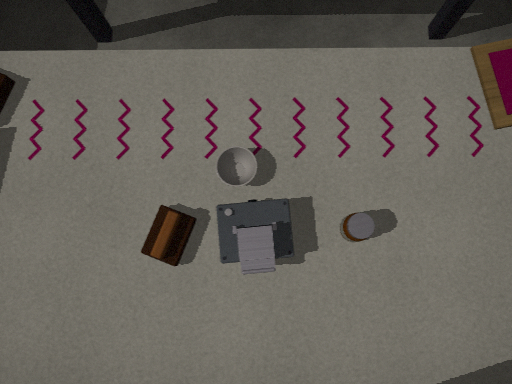

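The scene picture shows the box at about (270,180), with the jar to its left, the block to its right and the bowl behind it. In the top picture the box is at (255,231) and its guard lip at (257,270). The front is clear.

```bash
python3 - <<'E'
import cv2,numpy as np
def cloud(n):
    c=np.load(n+".npz");z=c["z_map"];v,u=np.indices(z.shape)
    P=np.stack([(u-c["cx"])/c["fx"]*z,(v-c["cy"])/c["fy"]*z,z],-1)
    return (P-c["t"])@c["R"],z>0
P,ok=cloud("top")
m=np.zeros(ok.shape,bool);m[190:285,205:305]=1;m&=ok
Z=P[...,2]
print(np.histogram(Z[m],bins=np.arange(-.01,.14,.005)))
def rect(k,name):
    q=(P[k][:,:2]*1000).astype(np.float32);r=cv2.minAreaRect(q);print(name,len(q),r,cv2.boxPoints(r).round().tolist())
rect(m&(Z>.064)&(Z<.073),"boxtop")
rect(m&(Z>.10),"guardtop")
rect(m&(Z>.074)&(Z<.095),"lip etc")
k=m&(Z>.02); rect(k,"all")
for n,a in dict(block=(205,268,140,198),bowl=(147,188,215,260),jar=(210,243,340,376)).items():
    k=np.zeros(ok.shape,bool);k[a[0]:a[1],a[2]:a[3]]=1;k&=ok&(Z>.02);rect(k,n);print(P[k].max(0))
E
```

```text
(array([   3, 1849, 2841,   16,    0,    0,    0,    0,    0,    1,    8,
          5,    0,    0,   10, 1184, 1793,  280,  236,   64,    1,    0,
          0,    0,  457,  707,    0,    0,    0,    0]), array([-0.01 , -0.005,  0.   ,  0.005,  0.01 ,  0.015,  0.02 ,  0.025,
        0.03 ,  0.035,  0.04 ,  0.045,  0.05 ,  0.055,  0.06 ,  0.065,
        0.07 ,  0.075,  0.08 ,  0.085,  0.09 ,  0.095,  0.1  ,  0.105,
        0.11 ,  0.115,  0.12 ,  0.125,  0.13 ,  0.135,  0.14 ]))
boxtop 2856 ((567.6127319335938, 50.255123138427734), (120.0373306274414, 150.04306030273438), 5.081310749053955) [[501.0, 120.0], [514.0, -30.0], [634.0, -19.0], [621.0, 130.0]]
guardtop 1164 ((540.1748046875, 47.92852783203125), (62.970577239990234, 67.8879165649414), 4.731098651885986) [[506.0, 79.0], [512.0, 12.0], [574.0, 17.0], [569.0, 84.0]]
lip etc 607 ((549.349609375, 49.48009490966797), (133.5286102294922, 142.83639526367188), 4.048826694488525) [[478.0, 116.0], [488.0, -26.0], [621.0, -17.0], [611.0, 125.0]]
all 4746 ((558.5863647460938, 49.48851776123047), (151.61102294921875, 150.0129852294922), 4.998586654663086) [[477.0, 118.0], [490.0, -32.0], [641.0, -19.0], [628.0, 131.0]]
block 2032 ((561.2670288085938, 234.56211853027344), (81.14862823486328, 109.72956848144531), 68.46637725830078) [[495.0, 217.0], [597.0, 177.0], [627.0, 252.0], [525.0, 292.0]]
[0.62485918 0.29047059 0.07356027]
bowl 767 ((704.566162109375, 89.1244125366211), (85.56475830078125, 87.5307388305664), 0.28796589374542236) [[662.0, 133.0], [662.0, 45.0], [748.0, 46.0], [747.0, 133.0]]
[0.74730019 0.13294108 0.05394692]
jar 793 ((573.6744384765625, -159.82650756835938), (55.60465621948242, 55.9812126159668), 70.79759979248047) [[538.0, -177.0], [591.0, -195.0], [609.0, -143.0], [556.0, -124.0]]
[ 0.60424627 -0.13267102  0.08934677]
```

```bash
cat >h.py <<'E'
import sys,numpy as np
from scipy.spatial.transform import Rotation as R
from station import sense
C=np.array([.5676,.0503,0]);yaw=np.radians(5.05);B=R.from_euler('z',yaw)
def to(cx,cz,phi=40,back=0,by=0):
    """rows values bringing the upper tip corner to box (cx,cz) mm, tilt phi deg, 'back' mm along tool -z"""
    s=sense();a=np.radians(phi)
    n=np.array([np.cos(a),0,np.sin(a)]);d=np.array([np.sin(a),0,-np.cos(a)])
    T=C+B.apply((np.array([cx,by,cz])-11*n-back*d)/1000)
    G=R.from_matrix(np.stack([B.apply(n),B.apply([0,-1,0]),B.apply(d)],1))
    w,x,y,z=s["tcp_rot"];Q=R.from_quat([x,y,z,w])
    p=(B.inv().apply(s["ee_pos"]-C)*1000);q=B.inv()*Q
    dd=q.apply([0,0,1]);print("t",round(s["time"],2),"tcp box",p.round(1),"tilt",np.degrees(np.arctan2(dd[0],-dd[2])).round(1),"F",B.inv().apply(s["wrist_force"]).round(1),"q",s["joint_positions"].round(2))
    print("shift",(Q.inv().apply(T-s["ee_pos"])*1000).round(1),"turn",np.degrees((Q.inv()*G).as_rotvec()).round(1))
if __name__=="__main__": to(*map(float,sys.argv[1:]))
E
python3 h.py -68 57 0 100; python3 h.py -68 57 40 100
```

```text
t 0.1 tcp box [-356.9 -533.8  230.5] tilt -0.0 F [-0.4 -0.3 -0.2] q [-1.12  0.32  1.57  0.    1.26 -0.02]
shift [ 455.9 -392.7   74.2] turn [-0.1  0.  21.8]
t 0.1 tcp box [-356.9 -533.8  230.5] tilt -0.0 F [-0.4 -0.3 -0.2] q [-1.12  0.32  1.57  0.    1.26 -0.02]
shift [ 398.6 -415.5  104.7] turn [-7.7 39.5 20.8]
```

```bash
python3 -m pendant '[[[40,-42,0,0,0,6,0],[80,-84,0,0,0,12,0],[110,-115,0,0,0,18,0],[145,-150,0,0,0,22,0],[180,-186,0,0,0,22,0]]]' 40; python3 h.py -68 57 40 100
```

```text
time: 0.6
ee_pos: [0.3334, -0.2725, 0.231]
tcp_rot: [-0.0, 0.999, 0.041, -0.0]
wrist_force: [1.7, 0.2, 0.1]
grip_width: 0.146
finger_force: 0.0
t 0.6 tcp box [-261.7 -301.   231. ] tilt -0.0 F [1.8 0.  0.1] q [-0.71  0.09  1.87  0.    1.19  0.78]
shift [ 119.1 -301.7  104.6] turn [ 0.1 40.  -0.4]
```

```bash
python3 -m pendant '[[[20,-45,0,0,0,0,0],[40,-90,10,0,8,0,0],[60,-135,20,0,16,0,0],[80,-180,40,0,24,0,0],[95,-225,60,0,32,0,0]]]'; python3 h.py -68 57 40 100
```

```text
time: 1.1
ee_pos: [0.4078, -0.0498, 0.1758]
tcp_rot: [-0.012, 0.962, 0.041, 0.271]
wrist_force: [2.1, 2.4, -0.5]
grip_width: 0.003
finger_force: 0.0
t 1.1 tcp box [-168.   -85.7  175.8] tilt 31.5 F [ 2.3  2.2 -0.5] q [-0.31 -0.1   2.35  0.51  0.42  0.76]
shift [ -2.8 -85.7  56.2] turn [ 0.1  8.5 -0.2]
```

```bash
python3 h.py -67 42 30 70;python3 -m pendant '[[[0,-40,0,0,0,0,0],[0,-86,0,0,0,0,0],[0,-86,0,0,-1.5,0,0],[0,-86,0,0,-1.5,0,0]]]'; python3 h.py -67 42 30 70
```

```text
t 1.1 tcp box [-168.   -85.7  175.8] tilt 31.5 F [ 2.3  2.2 -0.5] q [-0.31 -0.1   2.35  0.51  0.42  0.76]
shift [  6.7 -85.8  96.5] turn [ 0.  -1.5 -0.2]
time: 1.5
ee_pos: [0.4002, 0.0369, 0.1758]
tcp_rot: [-0.012, 0.966, 0.044, 0.256]
wrist_force: [0.3, 0.3, 0.2]
grip_width: -0.002
finger_force: 0.0
t 1.5 tcp box [-167.9    1.4  175.8] tilt 29.7 F [0.4 0.3 0.2] q [ 0.04 -0.12  2.35  0.07  0.39  1.47]
shift [10.1  1.7 96.2] turn [-0.2  0.3  0.1]
```

```bash
python3 -m pendant '[[[4,1,40,0,0,0,0],[10,1.7,80,0,0,0,0],[10,1.7,96,0,0,0,0],[10,1.7,96,0,0,0,0]]]'; python3 h.py -67 42 30 0
python3 - <<'E'
from station import *
import cv2
c=read_camera("scene");cv2.imwrite("pics/s2.png",cv2.resize(c["frame"][90:230,180:370,::-1],None,fx=4,fy=4))
E
```

```text
time: 1.9
ee_pos: [0.4561, 0.0382, 0.0949]
tcp_rot: [-0.012, 0.966, 0.042, 0.253]
wrist_force: [-1.9, -0.9, 0.3]
grip_width: 0.0
finger_force: 0.0
t 1.9 tcp box [-112.1   -2.2   94.9] tilt 29.4 F [-2.  -0.7  0.3] q [0.04 0.14 2.39 0.22 0.11 1.31]
shift [ 2.4 -2.1 68.3] turn [-0.1  0.6 -0.1]
```

View pics/s2.png

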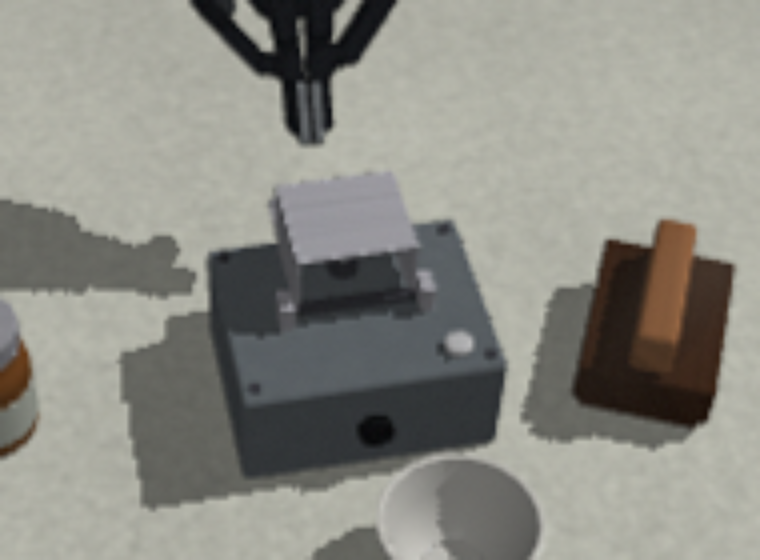

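```bash
python3 - <<'E'
s=open("h.py").read()
s=s.replace("back=0,by=0):","back=0,by=0,az=20):").replace("    T=C+","    Z=R.from_euler('z',az,degrees=True);n=Z.apply(n);d=Z.apply(d);e=Z.apply([0,-1,0])\n    T=C+").replace("B.apply([0,-1,0])","B.apply(e)")
open("h.py","w").write(s)
E
python3 h.py -69 55 30 60;python3 h.py -69 55 40 60; python3 h.py -69 55 40 0
```

```text
t 1.95 tcp box [-112.1   -2.3   96. ] tilt 29.5 F [0.6 0.7 0.5] q [0.04 0.13 2.39 0.22 0.11 1.31]
shift [ 7.9 11.2 -1.8] turn [  9.8   0.5 -17.5]
t 1.95 tcp box [-112.1   -2.3   96. ] tilt 29.5 F [0.6 0.7 0.5] q [0.04 0.13 2.39 0.22 0.11 1.31]
shift [-1.9 13.8  1.3] turn [ 11.3  10.4 -16.6]
t 1.95 tcp box [-112.1   -2.3   96. ] tilt 29.5 F [0.6 0.7 0.5] q [0.04 0.13 2.39 0.22 0.11 1.31]
shift [ 7.   0.7 59.2] turn [ 11.3  10.4 -16.6]
```

```bash
python3 -m pendant '[[[2,4,-1,3.3,0,-6,0],[5,8,-1,6.6,0,-12,0],[8,11,-2,9.8,0,-17.5,0],[8,11,-2,9.8,0,-17.5,0],[8,11,-2,9.8,0,-17.5,0]]]'; python3 h.py -69 55 40 60
```

```text
time: 2.45
ee_pos: [0.4621, 0.0278, 0.1033]
tcp_rot: [-0.051, 0.947, 0.197, 0.248]
wrist_force: [-0.1, 0.6, 0.7]
grip_width: 0.005
finger_force: 0.0
t 2.45 tcp box [-107.1  -13.1  103.3] tilt 28.1 F [-0.1  0.6  0.7] q [-0.14  0.14  2.34  0.9   0.33  0.2 ]
shift [-10.4   0.9   4.9] turn [ 0.9 10.6 -1.2]
```

```bash
python3 -m pendant '[[[-3,0,1,0,3,0,0],[-6,0,3,0,6,0,0],[-10,1,5,1,10.5,-1,0],[-10,1,5,1,10.5,-1,0],[-10,1,5,1,10.5,-1,0]]]'; python3 h.py -69 55 40 0
```

```text
time: 2.95
ee_pos: [0.4562, 0.0239, 0.0934]
tcp_rot: [-0.074, 0.919, 0.2, 0.333]
wrist_force: [0.9, 0.0, 0.0]
grip_width: -0.002
finger_force: 0.0
t 2.95 tcp box [-113.3  -16.5   93.4] tilt 38.2 F [ 0.9 -0.   0. ] q [-0.27  0.19  2.48  1.79  0.44 -0.81]
shift [ 0.7 -0.5 59.8] turn [ 0.2  0.1 -0.4]
```

```bash
python3 -m pendant '[[[-2,0,10,0,0,0,0],[-5,-0.5,25,0,0,0,0],[-5,-0.5,40,0,0,0,0],[-5,-0.5,55,0,0,0,0],[-5,-0.5,62,0,0,0,0]]]'; python3 h.py -69 47 40 0
python3 - <<'E'
from station import *
import cv2,numpy as np
c=read_camera("scene");w=read_camera("wrist");a=cv2.resize(c["frame"][110:220,210:330,::-1],(480,440));b=cv2.resize(w["frame"][...,::-1],(320,240))
o=np.zeros((440,800,3),np.uint8);o[:,:480]=a;o[:240,480:]=b;cv2.imwrite("pics/s3.png",o)
E
```

```text
time: 3.45
ee_pos: [0.4896, 0.04, 0.0422]
tcp_rot: [-0.074, 0.919, 0.2, 0.332]
wrist_force: [-0.0, 0.4, -0.5]
grip_width: -0.001
finger_force: 0.0
t 3.45 tcp box [-78.6  -3.4  42.2] tilt 38.1 F [ 0.   0.4 -0.5] q [-0.19  0.37  2.48  2.21  0.48 -1.19]
shift [-0.1  0.   2.9] turn [ 0.1  0.2 -0.4]
```

View pics/s3.png

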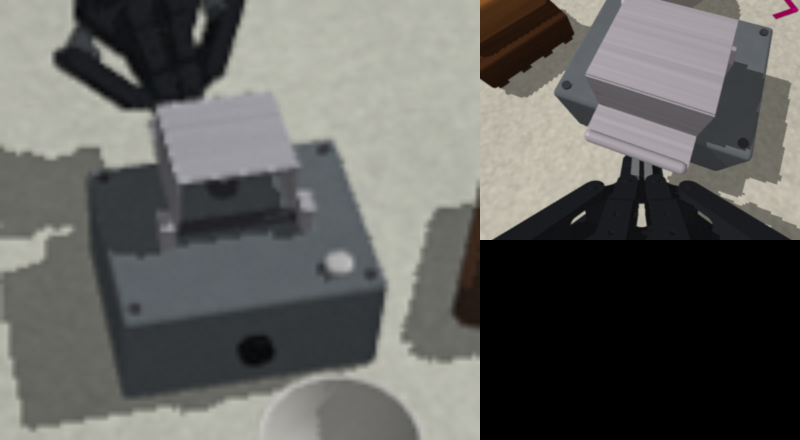

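The wrist view shows the shut fingertips passing under the lip bead at about (645,165), near its centre and without contact. Next I lift.

```bash
python3 h.py -69 72 40 0; python3 h.py -68 92 40 0
```

```text
t 3.55 tcp box [-78.9  -3.4  42.1] tilt 38.1 F [ 0.4 -0.5  0. ] q [-0.19  0.36  2.48  2.21  0.48 -1.19]
shift [ 16.1   0.1 -16.2] turn [ 0.1  0.2 -0.4]
t 3.55 tcp box [-78.9  -3.4  42.1] tilt 38.1 F [ 0.4 -0.5  0. ] q [-0.19  0.36  2.48  2.21  0.48 -1.19]
shift [ 29.7   0.4 -31. ] turn [ 0.1  0.2 -0.4]
```

```bash
python3 -m pendant '[[[8,0,-8,0,0,0,0],[16,0,-16,0,0,0,0],[23,0.3,-24,0,0,0,0],[30,0.4,-31,0,0,0,0],[30,0.4,-31,0,0,0,0]]]'; python3 h.py -50 95 40 0;python3 h.py -24 98 40 0
python3 - <<'E'
from station import *
import cv2,numpy as np
c=read_camera("scene");w=read_camera("wrist");a=cv2.resize(c["frame"][110:220,210:330,::-1],(480,440));b=cv2.resize(w["frame"][...,::-1],(320,240))
o=np.zeros((440,800,3),np.uint8);o[:,:480]=a;o[:240,480:]=b;cv2.imwrite("pics/s4.png",o)
E
```

```text
time: 4.05
ee_pos: [0.4921, 0.0404, 0.0866]
tcp_rot: [-0.073, 0.918, 0.201, 0.333]
wrist_force: [-1.2, 0.8, -1.0]
grip_width: -0.003
finger_force: 0.8
t 4.05 tcp box [-76.1  -3.3  86.6] tilt 38.2 F [-1.2  0.9 -1. ] q [-0.18  0.25  2.43  1.88  0.4  -0.83]
shift [14.   5.7 10. ] turn [ 0.2  0.1 -0.3]
t 4.05 tcp box [-76.1  -3.3  86.6] tilt 38.2 F [-1.2  0.9 -1. ] q [-0.18  0.25  2.43  1.88  0.4  -0.83]
shift [34.8 14.5 23.4] turn [ 0.2  0.1 -0.3]
```

View pics/s4.png

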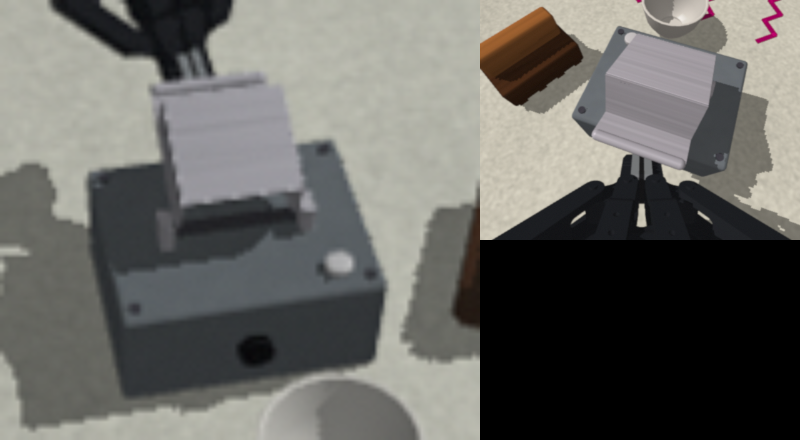

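The guard has risen, with its bead now visible at (215,85) in the scene crop and resting on the finger. I move a little farther in, still short of the toggle, and then push.

```bash
python3 -m pendant '[[[4,1.5,0,0,0,0,0],[9,3,3,0,0,0,0],[11,4,5,0,0,0,0],[11,4,5,0,0,0,0],[11,4,5,0,0,0,0]]]'; python3 h.py -40 97 40 0;python3 h.py -22 98 40 0
```

```text
time: 4.65
ee_pos: [0.5044, 0.0418, 0.0872]
tcp_rot: [-0.075, 0.919, 0.2, 0.331]
wrist_force: [-0.8, -0.3, -0.9]
grip_width: 0.001
finger_force: 0.3
t 4.65 tcp box [-63.7  -2.9  87.2] tilt 37.9 F [-0.8 -0.2 -0.9] q [-0.17  0.26  2.4   1.85  0.39 -0.78]
shift [13.2  5.2  7.4] turn [ 0.1  0.3 -0.5]
t 4.65 tcp box [-63.7  -2.9  87.2] tilt 37.9 F [-0.8 -0.2 -0.9] q [-0.17  0.26  2.4   1.85  0.39 -0.78]
shift [26.9 11.3 17.4] turn [ 0.1  0.3 -0.5]
```

```bash
python3 -m pendant '[[[4,1.7,2.5,0,0,0,0],[8,3.5,5,0,0,0,0],[13,5,7.5,0,0,0,0],[17,7,11,0,0,0,0],[21,9,14,0,0,0,0]]]'; python3 h.py -22 98 40 0;python3 h.py -18 98 40 0
```

```text
time: 5.15
ee_pos: [0.53, 0.0435, 0.0896]
tcp_rot: [-0.074, 0.92, 0.2, 0.33]
wrist_force: [-5.1, -3.6, 4.6]
grip_width: 0.001
finger_force: 2.8
t 5.15 tcp box [-38.   -3.5  89.6] tilt 37.9 F [-5.4 -3.1  4.6] q [-0.15  0.28  2.34  1.78  0.37 -0.7 ]
shift [6.9 2.1 4. ] turn [ 0.1  0.4 -0.5]
t 5.15 tcp box [-38.   -3.5  89.6] tilt 37.9 F [-5.4 -3.1  4.6] q [-0.15  0.28  2.34  1.78  0.37 -0.7 ]
shift [9.8 3.5 6.4] turn [ 0.1  0.4 -0.5]
```

```bash
python3 h.py -21 101 40 0; python3 -m pendant '[[[4,1.5,1,0,0,0,0],[7,2.5,2,0,0,0,0],[9,3,2.5,0,0,0,0],[9,3,2.5,0,0,0,0]]]'; python3 h.py -21 101 40 0
python3 - <<'E'
from station import *
import cv2,numpy as np
c=read_camera("scene");w=read_camera("top");a=cv2.resize(c["frame"][110:220,210:330,::-1],(480,440));b=cv2.resize(w["frame"][190:280,210:290,::-1],(320,360))
o=np.zeros((440,800,3),np.uint8);o[:,:480]=a;o[:360,480:]=b;cv2.imwrite("pics/s5.png",o)
E
```

```text
t 5.15 tcp box [-38.   -3.5  89.6] tilt 37.9 F [-5.4 -3.1  4.6] q [-0.15  0.28  2.34  1.78  0.37 -0.7 ]
shift [9.5 2.4 2.3] turn [ 0.1  0.4 -0.5]
time: 5.55
ee_pos: [0.5362, 0.0442, 0.0914]
tcp_rot: [-0.074, 0.92, 0.2, 0.328]
wrist_force: [-14.5, -5.5, 2.4]
grip_width: 0.003
finger_force: 7.4
t 5.55 tcp box [-31.8  -3.3  91.4] tilt 37.5 F [-14.9  -4.2   2.4] q [-0.15  0.28  2.32  1.73  0.36 -0.64]
shift [ 3.9  0.6 -0.2] turn [ 0.1  0.8 -0.5]
```

View pics/s5.png

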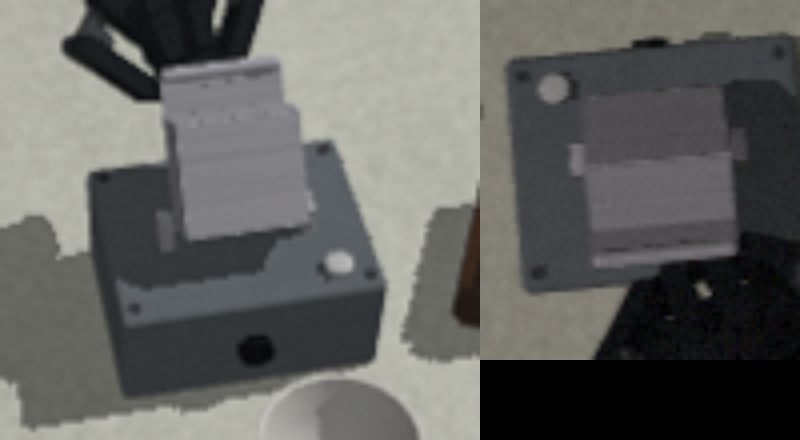

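The guard stands well open, its bead at (220,68) in the scene crop. The force rose to 15 N at the position expected for the toggle's stop. One small extra push should confirm it.

```bash
python3 -m pendant '[[[2.5,1,1.5,0,0,0,0],[4,1.5,2.5,0,0,0,0],[4,1.5,2.5,0,0,0,0]]]'; python3 h.py -50 92 40 0;python3 h.py -70 85 40 0
```

```text
time: 5.95
ee_pos: [0.5369, 0.0446, 0.0908]
tcp_rot: [-0.074, 0.921, 0.2, 0.326]
wrist_force: [-34.2, -11.9, 17.6]
grip_width: 0.003
finger_force: 19.8
t 5.95 tcp box [-31.1  -3.   90.8] tilt 37.3 F [-35.1  -8.9  17.6] q [-0.14  0.28  2.32  1.72  0.36 -0.62]
shift [-23.3  -9.1 -11.3] turn [ 0.   1.  -0.5]
t 5.95 tcp box [-31.1  -3.   90.8] tilt 37.3 F [-35.1  -8.9  17.6] q [-0.14  0.28  2.32  1.72  0.36 -0.62]
shift [-42.4 -15.8 -17.7] turn [ 0.   1.  -0.5]
```

```bash
python3 -m pendant '[[[-9,-4,-5,0,0,0,0],[-19,-8,-10,0,0,0,0],[-28,-11,-14,0,0,0,0],[-37,-14,-17,0,0,0,0],[-46,-17,-20,0,0,0,0]]]'; python3 h.py -70 47 40 0
```

```text
time: 6.45
ee_pos: [0.4945, 0.0409, 0.0812]
tcp_rot: [-0.074, 0.919, 0.2, 0.332]
wrist_force: [0.2, -0.5, 0.7]
grip_width: 0.001
finger_force: 0.2
t 6.45 tcp box [-73.6  -2.9  81.2] tilt 38.1 F [ 0.2 -0.5  0.7] q [-0.18  0.26  2.43  1.92  0.4  -0.87]
shift [-29.5  -1.3  29.1] turn [ 0.1  0.2 -0.4]
```

```bash
python3 -m pendant '[[[-8,0,6,0,0,0,0],[-15,0,13,0,0,0,0],[-22,-0.5,20,0,0,0,0],[-30,-1,28,0,0,0,0],[-30,-1,28,0,0,0,0]]]'; python3 -m pendant '[[[0,0,-20,0,0,0,0],[0,0,-45,0,0,0,0],[-5,0,-75,0,0,0,0],[-10,0,-100,0,0,0,0],[-10,0,-110,0,0,0,0]]]';python3 h.py -70 47 40 0
python3 - <<'E'
from station import *
import cv2,numpy as np
c=read_camera("scene");s=np.load("scene.npz")["frame"]
cr=lambda f:cv2.resize(f[125:185,235:295,::-1],(400,400),interpolation=cv2.INTER_CUBIC)
o=np.hstack([cr(s),cr(c["frame"])]);o=np.clip(o.astype(float)*1.6,0,255).astype(np.uint8);cv2.imwrite("pics/s6.png",o)
E
```

```text
time: 6.95
ee_pos: [0.4889, 0.0398, 0.0391]
tcp_rot: [-0.075, 0.919, 0.2, 0.331]
wrist_force: [-0.3, -0.4, 0.4]
grip_width: 0.004
finger_force: 0.0
time: 7.45
ee_pos: [0.4175, 0.0063, 0.1202]
tcp_rot: [-0.073, 0.919, 0.2, 0.332]
wrist_force: [0.3, -0.3, -0.2]
grip_width: -0.0
finger_force: 0.0
t 7.45 tcp box [-153.4  -30.7  120.2] tilt 38.1 F [ 0.3 -0.3 -0.2] q [-0.37  0.07  2.5   1.49  0.48 -0.58]
shift [ 10.4  -0.8 113.1] turn [ 0.2  0.2 -0.4]
```

View pics/s6.png

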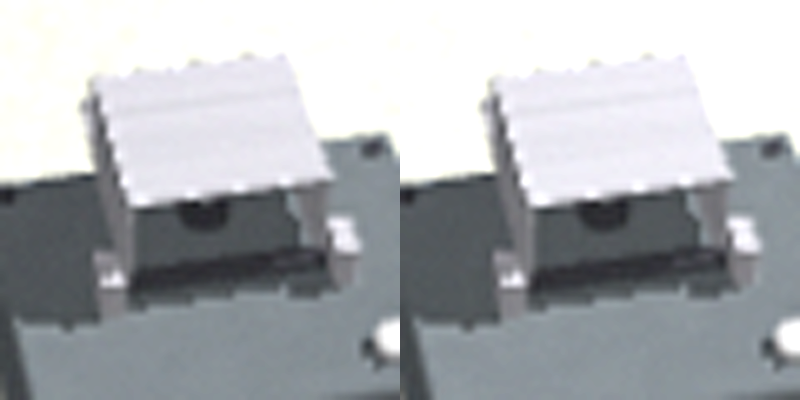

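The right-hand (present) crop shows the guard shut exactly as at the start on the left. The toggle's bat stays hidden behind it. The stop was firm: 35 N at the "on" position, with the force direction matching a bat leaning back about 0.4 rad. The arm is clear.

```bash
python3 - <<'E'
from station import *
print(finish_job())
E
```

```text
the job is handed in; nothing more can be done
None
```

I pushed the toggle to its hard stop, the guard is shut again and the arm is clear; the job is handed in. The toggle was hidden at the end, so "on" rests on the firm stop felt at its "on" position. Nothing touched the block, jar or bowl as far as I could tell.

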